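# Tube brush held ready over a sleeve on its post

### The job

Stand the copper sleeve upright and centred on top of the narrow post stand and let go of it. Then draw the blue-handled tube brush up out of the rack, carry it over the green guard and finish while still holding it: bristles down, upright, still, centred over the sleeve's bore and hovering about 1 cm above its mouth, touching nothing but your gripper. Leave the other brushes, the bottles, the jar, the dark steel coupling and the spanner where they are.

Things in the scene. Friction and masses are not known exactly. Their poses are not given: they have to be found in the camera images.
- sleeve: Copper-coloured tube standing on end on the bench: 54 mm outside diameter, 42 mm bore, 50 mm tall, open at both ends, about 0.4 kg. Origin: centre of its underside; z is its axis, up.
- sleeve_mouth (a point): Centre of the sleeve's upper mouth, on its axis, 50 mm above the sleeve's origin; axes as the sleeve's.
- post: Fixed stand: dark round base 90 mm across and 12 mm thick, steel stem 28 mm across, flat black round rubber pad 50 mm across on top; total height 80 mm. Origin: centre of the underside of the base, so the pad's top is 80 mm above it.
- brush_blue: Blue-handled tube brush hanging loose, bristles down, in any one of the rack's holes; 0.08 kg. From the bottom: black bristle head 26 mm across, 0-50 mm; wire stem, 50-70; round collar 50 mm across, 70-75 (its underside rests on the rack); blue square grip 24 x 24 mm, 75-125. Origin: centre of the bristles' lower end; z up to the handle; x, y square to the grip's flats.
- brush_red: Same shape and size as brush_blue, but with a red handle; hangs in another hole of the rack. Leave it.
- brush_yellow: Same shape and size as brush_blue, but with a yellow handle; hangs in another hole of the rack. Leave it.
- rack: Fixed white rack 240 mm long (x), 90 wide (y): plate 8 mm thick, top 90 mm above the bench, on end panels and a dark base 6 mm thick. Three through holes 38 mm across at x = -80, 0, +80 mm, y = 0; a brush hangs in each, lower end 20 mm above the bench, free to be drawn straight up. Origin: centre of its underside; z up.
- guard: Fixed green upright sheet between the rack and the post: 360 mm long (its x), 4 mm thick (8 mm at its black rounded top edge), 144 mm high, on a foot 60 mm wide (y) and 4 mm thick. Origin: centre of its underside; z up.
- bottle_a: White bottle with a red cap, 52 mm across, 130 mm tall. Origin: centre of its underside. Leave it.
- bottle_b: White bottle with a red cap, 52 mm across, 120 mm tall. Origin: centre of its underside. Leave it.
- jar: Amber jar with a yellow cap, 68 mm across, 80 mm tall. Origin: centre of its underside. Leave it.
- coupling: Flat dark steel ring, 60 mm across, 22 mm tall. Origin: centre of its underside. Leave it.
- spanner: Steel spanner lying flat, about 0.17 m long. Origin: on its underside; x along its length. Leave it.
There are look-alikes about, which are no part of the job. Several things look just like the sleeve: the one meant starts farthest to the robot's left.

How it is judged (in metres and radians):
On the way, in this order (a step that is already met when the one before it is completed fails the run):
1. the sleeve stands centred and upright on the post's pad, released (horizontal distance between sleeve and post below 0.009 m and z of sleeve in the frame of post between 0.076 and 0.085 m and angle between sleeve's own z axis and vertical below 0.06 rad and contact force between sleeve and the arm below 0.05 N and contact force between sleeve and the fingers below 0.05 N and linear speed of sleeve below 0.02 m/s and not (z of brush_blue in the frame of rack above 0.09 m)), for 0.3 s.
2. the blue brush has been drawn up out of the rack in the gripper (z of brush_blue in the frame of rack above 0.09 m and contact force between brush_blue and the fingers above 1 N), for 0.1 s.
At the end, for the whole second after the job is handed in: Sleeve on the post, within 9 mm of centre, upright (0.06 rad), still, released. Gripper holds the blue brush still, upright (0.12 rad), its lower end 3 to 22 mm above the sleeve mouth and within 7 mm of its axis, touching no sleeve, post, rack, guard, bottle or jar (horizontal distance between sleeve and post below 0.009 m and z of sleeve in the frame of post between 0.076 and 0.085 m and angle between sleeve's own z axis and vertical below 0.06 rad and contact force between sleeve and the arm below 0.05 N and contact force between sleeve and the fingers below 0.05 N and linear speed of each of sleeve, brush_blue below 0.02 m/s and horizontal distance between brush_blue and sleeve_mouth below 0.007 m and z of brush_blue in the frame of sleeve_mouth between 0.003 and 0.022 m and angle between brush_blue's own z axis and vertical below 0.12 rad and angular speed of brush_blue below 0.2 rad/s and contact force between brush_blue and the fingers above 1 N and contact force between brush_blue and sleeve below 0.05 N and contact force between brush_blue and post below 0.05 N and contact force between brush_blue and rack below 0.05 N and contact force between brush_blue and guard below 0.05 N and contact force between brush_blue and bottle_a below 0.05 N and contact force between brush_blue and bottle_b below 0.05 N and contact force between brush_blue and jar below 0.05 N); the arm keeps its last pose, push and grip.
It fails at once if another brush, a bottle, the jar, the coupling or the spanner is moved more than 30 mm (distance of any of brush_red, brush_yellow, bottle_a, bottle_b, jar, coupling, spanner from where it was at the start of the episode above 0.03 m).
It fails at once if a bottle or the jar is tipped over (angle between any of bottle_a, bottle_b, jar's own z axis and vertical above 0.5 rad).
It also fails if it takes over 66 s, if anything falls off the work surface, if the arm or the gripper's body presses on something with over 40 N, if the wrist force passes 120 N, or if a joint passes its speed limit or range.

### The arm

A 6-joint arm with a two-finger parallel gripper is mounted at the origin on the work surface. World frame = base frame: x ahead of the robot, y to its left, z up, the work surface at z = 0. Lengths are in m, angles in degrees, forces in N, time in s.
With the tool pointing down it reaches from about 0.4 to 0.825 m from the base axis. Payload 7 kg.
Tool frame: the origin (TCP) lies midway between the tips of the shut fingers; the grasp point (between the pads) lies 19 mm behind it; z points along the fingers, y is the line along which they close (so a half turn about z gives the same grasp; the last joint's range is limited). The gripper opens to 88 mm and grips with 3 to 60 N. Pads are 19 mm wide; open, the fingers measure 130 mm over their backs; the gripper's body (78 mm by 193 mm) begins 47 mm behind the grasp point.
Start: joints at [-47.321, 20.546, 0.682, 0, -70.136, -16.507], TCP at [0.298, -0.606, 0.227] pointing down, gripper open.
Joint ranges: [-176.03, 176.03], [-82.01, 121.73], [-58.28, 71.71], [-173.87, 95.51], [-174.79, -0.11], [-173.66, 173.66]. Speed limits (degrees/s): [136.94, 136.94, 172.46, 180, 180, 180].

### API

Orientations are given as [roll, pitch, yaw] about the fixed x, y, z axes, in that order (R = Rz(yaw) Ry(pitch) Rx(roll)).
In Python, from plant import ctrl, viewer, close_job gives the robot as it stands. The module is installed in compiled form; this text tells all that it offers.
- The arm moves only by the tool step_arm, never from a script. Its argument "moves" is a list that holds one entry, the list of rows, each a list of 5 numbers: the shift along the world's x, y, z in cm, then the turn about the world's z in rad, then the finger opening in cm, from 0 to 8.76. In form: [[[tx, ty, tz, twist, grip], ...]]. A call has 1 to 10 rows; each row shifts and turns the commanded pose from where the row before left it; what a row does not reach is not made up. A row lasts 1/10 s, in which the tool goes at most 50 mm and 8.59 degrees, less where a joint would pass 70% of its speed; a pose out of reach is approached as far as the arm can. A call with a gripper value outside its range is refused whole. The fingers move at their own pace and stop on an object; the grip force is fixed at half the most. Time passes only in rows, so rows that do not move let the fingers close. It gives the time, the measured TCP pose, the force, the opening and the grip force at its end, in the units of the state.
- ctrl.get_obs(): the state, without advancing time (a new reading comes with each control period).
- viewer.snapshot(name): name is "scene" or "side" or "wrist"; returns (picture, depth): 480x640x3 uint8, blue, green, red; 480x640 float32, m along the optical axis (not along the pixel's ray), 0 where there is no reading.
- viewer.camera_info(name): a dict with "camera_matrix" (3x3 intrinsics, pixels), "eye" and "orientation" of the camera in the world. Camera axes: x right, y down, z forward; pixel columns grow to the right and rows downward; lengths in m; the calibration is good to about 2 mm. The wrist camera is an equidistant fisheye: a pixel r from the principal point sees the ray r / f radians off the axis. A picture is of the moment at which its call begins: read the wrist's pose just before it. camera_info takes no time and is no camera call; for the wrist camera it gives the pose at the moment of the call.
- close_job(): hands the job in; it is judged then, once.
The state is a dict: "clock": time; "joint_pos": joint angles; "qvel": joint speeds; "tau": joint torques, N m; "tool_pos": TCP position; "orientation": TCP orientation; "force": force on the tool from outside, world axes, zero at the start; "moment": the same for the moment, N m; "opening": finger opening in m; "gripper_force": force on a finger pad.
Only numpy, scipy, OpenCV 4.12 (cv2) and the standard library are available. Lean on these libraries where they do the work, as an engineer would, in place of code of your own. Each camera call takes 0.05 s, during which the arm holds its last target. There are 200 camera calls.

## Working session

There is one attempt and no reset: what is moved stays moved. The work goes in short steps, Python scripts to look and compute and a tool call to move; the robot and the scene stay as the last step left them, time stands still between calls to the robot, and variables do not carry over. Pictures are saved under pics/ and viewed, at most 10 in all, crops included, and the job is handed in when it is done.

Besides the shell and the picture viewer there is one more tool, called after "Request:" by a JSON object that holds its "op" and its "data", one argument or row to a line. step_arm: Moves the arm, as the interface text tells. Its arguments: {"type":"object","properties":{"moves":{"type":"array","items":{"type":"array","items":{"type":"array","items":{"type":"number"}}}}},"required":["moves"]}

```bash
mkdir -p pics; cat > h.py <<'E'
import numpy as np, cv2
from plant import ctrl, viewer, close_job
from scipy.spatial.transform import Rotation as R
def snap(n,tag):
    i=viewer.camera_info(n); p,d=viewer.snapshot(n)
    cv2.imwrite(f'pics/{tag}.png',p); np.save(f'pics/{tag}.npy',d)
    return p,d,i
E
python3 - <<'E'
from h import *
for n in ('scene','side'):
    p,d,i=snap(n,n+'0'); print(n,i)
print(ctrl.get_obs())
E
```

```text
scene {'camera_matrix': array([[455.35860386,   0.        , 315.12278177],
       [  0.        , 455.35860386, 237.98602317],
       [  0.        ,   0.        ,   1.        ]]), 'eye': array([1.25015613, 0.48861697, 0.79354438]), 'orientation': array([-1.29629257e+02, -1.95711806e-02,  1.26324134e+02])}
side {'camera_matrix': array([[455.0521948 ,   0.        , 323.72623626],
       [  0.        , 455.0521948 , 238.67255628],
       [  0.        ,   0.        ,   1.        ]]), 'eye': array([0.4244154 , 0.60611726, 0.74463323]), 'orientation': array([-137.45449129,   -1.09879869, -169.5261836 ])}
{'clock': 0.1, 'joint_pos': array([-4.73217075e+01,  2.05890348e+01,  6.39002729e-01, -1.71484279e-02,
       -7.01359321e+01, -1.65085517e+01]), 'qvel': array([ 0.05107911, -0.05536804,  0.16036266,  0.0620094 ,  0.03509469,
       -0.0238255 ]), 'tau': array([-1.87337064e-03, -5.84162343e+01,  2.93749487e+01,  7.01556802e+00,
        1.01473005e-02, -7.04606600e-05]), 'tool_pos': array([ 0.29749404, -0.60541982,  0.22569884]), 'orientation': array([ 1.79912998e+02, -8.97277270e-03, -1.53836091e+02]), 'force': array([-0.28331321,  0.00401541,  0.19886902]), 'moment': array([ 0.02308128, -0.01058549,  0.01805696]), 'gripper_force': 0.0, 'opening': 0.08778851934754543}
```

View pics/scene0.png

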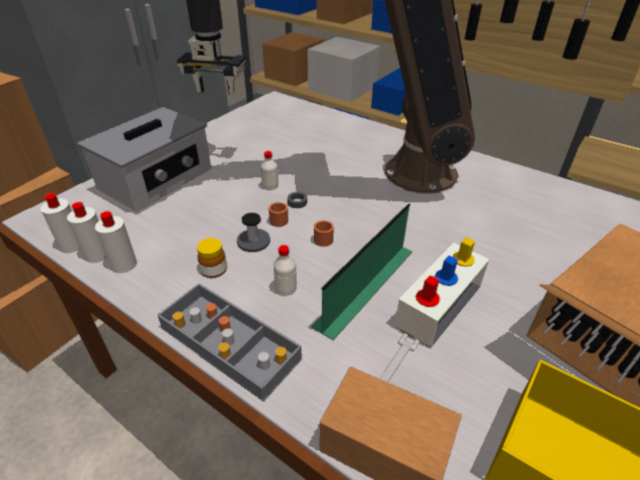

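View pics/side0.png

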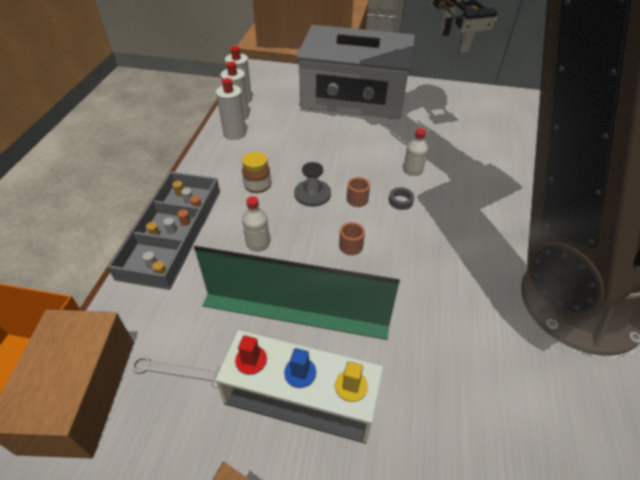

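Copper look-alikes: scene (278,214) = side (358,191), and scene (323,233) = side (351,239). The dark ring at scene (297,199) is the coupling. In the side view, nearer the camera means further left (+y), so I choose scene (323,233) / side (351,239). I'll measure both and check the choice in a crop.

```bash
cat >> h.py <<'E'
def cloud(d,i):
    K=i['camera_matrix']; v,u=np.mgrid[:480,:640]
    P=np.dstack([(u-K[0,2])/K[0,0]*d,(v-K[1,2])/K[1,1]*d,d])
    M=R.from_euler('xyz',i['orientation'],degrees=True).as_matrix()
    W=P@M.T+i['eye']; W[d==0]=np.nan
    return W
def box(W,p,u0,v0,u1,v1,zlo,zhi,hsv=None):
    w=W[v0:v1,u0:u1].reshape(-1,3); m=(w[:,2]>zlo)&(w[:,2]<zhi)
    if hsv is not None:
        h=cv2.cvtColor(p,cv2.COLOR_BGR2HSV)[v0:v1,u0:u1]
        m&=cv2.inRange(h,np.array(hsv[0]),np.array(hsv[1])).ravel()>0
    return w[m]
def circ(w):
    (c,r)=cv2.minEnclosingCircle((w[:,:2]*1000).astype(np.float32)); return np.round(c,1),round(r,1),len(w),np.round(w[:,2].mean(),4), np.round(w[:,:2].mean(0)*1000,1)
E
python3 - <<'E'
from h import *
B={'scene':dict(s1=(264,198,293,228),s2=(308,216,340,248),post=(238,208,266,235),base=(232,215,275,252),blue=(430,252,465,285),red=(412,270,445,310),yel=(452,235,480,268)),
 'side':dict(s1=(342,172,374,208),s2=(334,218,370,258),post=(298,160,326,182),base=(290,172,335,206),blue=(282,345,320,390),red=(232,335,270,375),yel=(332,358,372,402))}
Z=dict(s1=(.043,.058),s2=(.043,.058),post=(.072,.09),base=(.006,.02),blue=(.118,.16),red=(.118,.16),yel=(.118,.16))
for n in B:
    i=viewer.camera_info(n);p=cv2.imread(f'pics/{n}0.png');W=cloud(np.load(f'pics/{n}0.npy'),i)
    for k,b in B[n].items():
        w=box(W,p,*b,*Z[k]); print(n,k,circ(w) if len(w)>3 else len(w))
    g=cv2.inRange(cv2.cvtColor(p,cv2.COLOR_BGR2HSV),(55,80,20),(90,255,255))>0
    w=W[g]; w=w[np.abs(w[:,2]-.075)<.06]; print('guard',np.round(cv2.minAreaRect((w[:,:2]*1000).astype(np.float32))[0],1),np.nanmin(w,0),np.nanmax(w,0))
    # blue grip top & rack corners
    for nm,lo,hi in(('blue',(100,120,40),(130,255,255)),):
        m=cv2.inRange(cv2.cvtColor(p,cv2.COLOR_BGR2HSV),lo,hi)>0; b=B[n]['blue']; mm=np.zeros_like(m);mm[b[1]-5:b[3]+5,b[0]-5:b[2]+5]=1
        w=W[m&mm]; w=w[w[:,2]>.137]; print('bluetop',cv2.minAreaRect((w[:,:2]*1000).astype(np.float32)),w[:,2].max(),len(w))
        w=W[m&mm]; w=w[np.abs(w[:,2]-.095)<.003]; print('collar',circ(w))
    m=np.abs(W[...,2]-.09)<.004
    bb=(395,235,495,345) if n=='scene' else (210,325,390,440); mm=np.zeros_like(m); mm[bb[1]:bb[3],bb[0]:bb[2]]=1
    w=W[m&mm]; print('rack',cv2.minAreaRect((w[:,:2]*1000).astype(np.float32)))
p=cv2.imread('pics/side0.png'); a=cv2.resize(p[150:270,230:420],None,fx=4,fy=4,interpolation=cv2.INTER_CUBIC); cv2.imwrite('pics/crop1.png',a)
E
```

```text
scene s1 (array([ 477.9, -206.4]), 30.0, 136, np.float64(0.049), array([ 481.3, -204.8]))
scene s2 (array([473.9, -54.5]), 27.8, 155, np.float64(0.0491), array([475.2, -53.2]))
scene post (array([ 587.4, -202.3]), 27.7, 223, np.float64(0.0805), array([ 590.6, -201.6]))
scene base (array([ 566.8, -207.7]), 67.8, 522, np.float64(0.013), array([ 592. , -197.5]))
scene blue (array([518.9, 298.4]), 80.1, 297, np.float64(0.1397), array([531.6, 298.3]))
scene red (array([560.6, 293.8]), 40.7, 241, np.float64(0.1375), array([591. , 293.4]))
scene yel (array([466.1, 303.2]), 52.7, 258, np.float64(0.1385), array([449.6, 305.4]))
guard [557.  130.5] [0.37891881 0.12526464 0.01534326] [0.73510796 0.13457497 0.13499287]
bluetop ((536.794677734375, 296.0086669921875), (21.803842544555664, 77.20564270019531), 83.25879669189453) 0.14891042240922137 103
collar (array([508.8, 298.5]), 23.5, 121, np.float64(0.0961), array([514.7, 301.8]))
rack ((505.38726806640625, 297.7294616699219), (91.28923797607422, 244.34837341308594), 85.43867492675781)
side s1 (array([ 480.6, -208. ]), 28.8, 205, np.float64(0.0
[... 273 characters left out ...]
), array([ 587.4, -196.5]))
side blue (array([506.2, 296.8]), 15.3, 408, np.float64(0.1401), array([505.5, 300.3]))
side red (array([586. , 290.3]), 15.5, 412, np.float64(0.1395), array([584.2, 293.9]))
side yel (array([427.2, 302.5]), 15.6, 406, np.float64(0.1409), array([427. , 306.4]))
guard [554.  128.6] [0.37804514 0.12407242 0.01500253] [0.73002313 0.1324517  0.13497596]
bluetop ((505.6372375488281, 297.4941711425781), (22.216466903686523, 22.031667709350586), 84.04297637939453) 0.14948993271394972 248
collar (array([506.2, 296.6]), 23.6, 321, np.float64(0.0964), array([503.9, 303.3]))
rack ((507.0608215332031, 295.548828125), (92.37044525146484, 240.79368591308594), 85.52342987060547)
```

View pics/crop1.png

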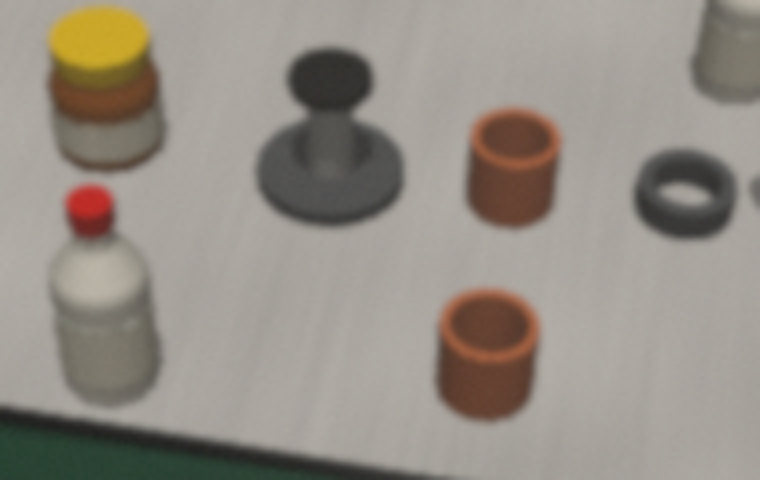

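The crop confirms the layout: the chosen sleeve is at crop (487,350), with its look-alike at (515,165) and the post pad at (330,80). Both cameras agree on the sleeve, at about (473,-55) mm with its rim at 0.049 and radius 27.6. They also agree on the post, at about (588,-204) with its pad at 0.080, and on the blue grip, at about (505.5,297.5) and yaw -6°. Next I'll locate the obstacles.

```bash
python3 - <<'E'
from h import *
i=viewer.camera_info('side');p=cv2.imread('pics/side0.png');W=cloud(np.load('pics/side0.npy'),i)
for k,b in dict(botB=(240,195,272,252),jar=(240,150,272,192),botA=(403,126,430,176),coup=(386,186,416,210),spn=(130,355,215,385)).items():
    w=box(W,p,*b,.01 if k!='spn' else .003,.16); print(k,circ(w),w.max(0),w.min(0))
E
```

```text
botB (array([673.6, -22.2]), 26.5, 1074, np.float64(0.0739), array([668.7, -10.4])) [0.69979634 0.00315716 0.13378719] [ 0.64732086 -0.04161497  0.01000424]
jar (array([ 729. , -212.2]), 35.4, 984, np.float64(0.0569), array([ 723.8, -197.9])) [ 0.76101915 -0.17699979  0.08457064] [ 0.69480174 -0.24710984  0.01003944]
botA (array([ 354. , -346.5]), 26.7, 785, np.float64(0.0661), array([ 355.2, -334. ])) [ 0.3802858  -0.32008894  0.1239708 ] [ 0.32780075 -0.36196347  0.01003811]
coup (array([ 375.5, -222.1]), 31.5, 353, np.float64(0.0202), array([ 376.5, -218.9])) [ 0.40571377 -0.19063822  0.02822573] [ 0.34771364 -0.25353255  0.01001709]
spn (array([736.5, 292.7]), 83.8, 1113, np.float64(0.0074), array([734.4, 291.5])) [0.81936861 0.32608056 0.01330669] [0.65367553 0.25142284 0.00300031]
```

Request:
{"op": "step_arm", "data": {
  "moves": [
    [[1.4,4.4,0,-0.05,8.7],[1.4,4.4,0,-0.05,8.7],[1.4,4.4,0,-0.05,8.7],[1.4,4.4,0,-0.05,8.7],[1.4,4.4,0,-0.05,8.7],[1.4,4.4,0,-0.05,8.7],[1.4,4.4,0,-0.05,8.7],[1.4,4.4,0,-0.05,8.7],[1.4,4.4,0,-0.057,8.7],[1.4,4.4,0,0,8.7]]
  ]
}}

```text
clock: 1.1
tool_pos: [0.4377, -0.1639, 0.2266]
orientation: [180.0, 0.0, 179.9]
force: [1.3, -0.3, 0.1]
opening: 0.0868
gripper_force: 0.0
```

Request:
{"op": "step_arm", "data": {
  "moves": [
    [[1.2,3.7,-2,0,8.7],[1.2,3.7,-2,0,8.7],[1.2,3.6,-2,0,8.7],[0,0,-2,0,8.7],[0,0,0,0,8.7],[0,0,0,0,8.7]]
  ]
}}

```text
clock: 1.7
tool_pos: [0.4735, -0.056, 0.1467]
orientation: [-180.0, -0.1, -180.0]
force: [0.7, 0.0, 0.4]
opening: 0.0874
gripper_force: 0.0
```

Request:
{"op": "step_arm", "data": {
  "moves": [
    [[0,0,-3,0,8.7],[0,0,-3,0,8.7],[0,0,-3,0,8.7],[0,0,-2,0,8.7],[0,0,-1.5,0,8.7],[0,0,-1,0,8.7],[0,0,0,0,8.7],[0,0,0,0,5],[0,0,0,0,5],[0,0,0,0,5]]
  ]
}}

```text
clock: 2.7
tool_pos: [0.4743, -0.0557, 0.0124]
orientation: [180.0, 0.1, 180.0]
force: [0.1, -0.2, 1.0]
opening: 0.0681
gripper_force: 0.0
```

Request:
{"op": "step_arm", "data": {
  "moves": [
    [[0,0,0,0,4.5],[0,0,0,0,4.5],[0,0,0,0,4.5],[0,0,0,0,4.5],[0,0,0,0,4.5]]
  ]
}}

```text
clock: 3.2
tool_pos: [0.4739, -0.0558, 0.012]
orientation: [-180.0, 0.0, -180.0]
force: [-2.1, -1.4, 6.0]
opening: 0.0543
gripper_force: 30.0
```

Request:
{"op": "step_arm", "data": {
  "moves": [
    [[0,0,2,0,4.5],[0,0,4,0,4.5],[0,0,4,0,4.5],[0,0,3,0,4.5],[2.3,-3,0,0,4.5],[2.3,-3,0,0,4.5],[2.3,-3,0,0,4.5],[2.3,-3,0,0,4.5],[2.2,-2.8,0,0,4.5],[0,0,0,0,4.5]]
  ]
}}

```text
clock: 4.2
tool_pos: [0.5891, -0.2065, 0.1396]
orientation: [-180.0, -0.1, 179.8]
force: [-1.1, 1.1, -6.1]
opening: 0.0545
gripper_force: 30.0
```

```bash
python3 - <<'E'
from h import *
o=ctrl.get_obs(); print(o['tool_pos'],o['opening'],o['force'])
ims=[]
for n in ('scene','side'):
    p,d,i=snap(n,n+'1'); W=cloud(d,i)
    h=cv2.cvtColor(p,cv2.COLOR_BGR2HSV)
    cu=((h[...,0]<14)|(h[...,0]>174))&(h[...,1]>90)
    g=cu&(np.linalg.norm(W[...,:2]-[.588,-.205],axis=2)<.045)&(W[...,2]>.09)&(W[...,2]<.2)
    w=W[g]; print(n,circ(w),w[:,2].min(),w[:,2].max())
    t=w[w[:,2]>w[:,2].max()-.008]; print('rim',circ(t))
    P=W[(W[...,2]>.072)&(W[...,2]<.088)&(np.linalg.norm(W[...,:2]-[.588,-.205],axis=2)<.04)]; print('pad',circ(P))
    v,u=[int(x.mean()) for x in np.nonzero(g)]
    ims.append(cv2.resize(p[max(v-60,0):v+80,u-65:u+65],(390,420),interpolation=cv2.INTER_CUBIC))
cv2.imwrite('pics/c2.png',np.hstack(ims))
E
```

```text
[ 0.58906423 -0.20654371  0.13960436] 0.054523911660479145 [-1.07740104  1.08102767 -6.14085274]
scene (array([ 593.3, -206.4]), 30.1, 349, np.float64(0.1589), array([ 602.8, -201.4])) 0.12896181207539914 0.18060903211475465
rim (array([ 595.4, -206. ]), 28.8, 85, np.float64(0.177), array([ 602.7, -207.3]))
pad (array([ 588.6, -203.2]), 26.6, 222, np.float64(0.0805), array([ 590.5, -201.7]))
side (array([ 570. , -188.8]), 12.1, 72, np.float64(0.1432), array([ 570.1, -186.1])) 0.13117144219344723 0.1568924630463312
rim (array([ 570.4, -184.4]), 8.6, 17, np.float64(0.1524), array([ 571.8, -184. ]))
pad (array([ 589.2, -205. ]), 25.9, 287, np.float64(0.081), array([ 588.4, -202.5]))
```

View pics/c2.png

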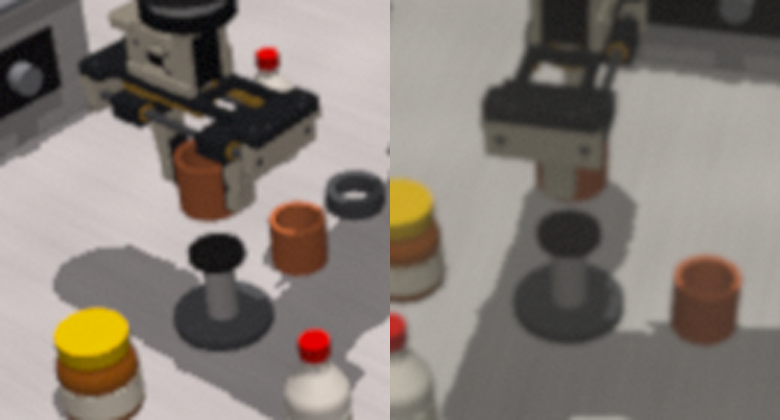

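The picture shows the sleeve upright in the fingers, at (205,180) left and (572,175) right, roughly above the pad at (217,252) and (569,233). I'll fit cylinders of the known radius to refine the offset.

```bash
cat >> h.py <<'E'
from scipy.optimize import least_squares
def fit(w,r,c0):
    f=lambda c:np.hypot(w[:,0]-c[0],w[:,1]-c[1])-r
    s=least_squares(f,c0,loss='soft_l1',f_scale=.001); return np.round(s.x*1000,1),len(w),round(1000*np.median(np.abs(f(s.x))),2)
def copper(W,p,c,zlo,zhi,rad=.045):
    h=cv2.cvtColor(p,cv2.COLOR_BGR2HSV); cu=((h[...,0]<14)|(h[...,0]>174))&(h[...,1]>90)
    m=cu&(np.linalg.norm(W[...,:2]-c,axis=2)<rad)&(W[...,2]>zlo)&(W[...,2]<zhi)
    return W[cv2.erode(m.astype(np.uint8),np.ones((3,3)))>0]
E
python3 - <<'E'
from h import *
for n in ('scene','side'):
    i=viewer.camera_info(n)
    for t,c,zl in (('0',(.4735,-.0555),.004),('0',(.479,-.207),.004),('1',(.589,-.206),.13)):
        p=cv2.imread(f'pics/{n}{t}.png');W=cloud(np.load(f'pics/{n}{t}.npy'),i)
        w=copper(W,p,c,zl,zl+.036); print(n,t,fit(w,.027,c))
    W=cloud(np.load(f'pics/{n}0.npy'),i)
    D=np.linalg.norm(W[...,:2]-[.5885,-.204],axis=2)
    w=W[(D<.06)&(W[...,2]>.022)&(W[...,2]<.062)]; print('stem',fit(w,.014,(.588,-.205)))
E
```

```text
scene 0 (array([471.6, -55.1]), 152, np.float64(1.39))
scene 0 (array([ 478.3, -207.1]), 132, np.float64(1.76))
scene 1 (array([ 586.4, -204.3]), 111, np.float64(1.06))
stem (array([ 587.9, -204.5]), 127, np.float64(0.82))
side 0 (array([468.2, -55.4]), 231, np.float64(2.67))
side 0 (array([ 479.7, -209. ]), 180, np.float64(1.77))
side 1 (array([ 587.5, -205.8]), 37, np.float64(0.58))
stem (array([ 589.5, -206.9]), 145, np.float64(1.05))
```

Request:
{"op": "step_arm", "data": {
  "moves": [
    [[0.15,0,-1.5,0,4.5],[0,0,-1.5,0,4.5],[0,0,-0.9,0,4.5],[0,0,-0.4,0,4.5],[0,0,-0.3,0,4.5],[0,0,0,0,4.5],[0,0,0,0,4.5]]
  ]
}}

```text
clock: 5.0
tool_pos: [0.5895, -0.2037, 0.0961]
orientation: [-180.0, 0.0, -180.0]
force: [0.1, -0.2, -4.6]
opening: 0.0542
gripper_force: 30.0
```

```bash
python3 - <<'E'
from h import *
o=ctrl.get_obs(); print(o['tool_pos'])
for n in ('scene','side'):
    p,d,i=snap(n,n+'2'); W=cloud(d,i)
    w=copper(W,p,(.589,-.204),.09,.128); print(n,fit(w,.027,(.589,-.204)))
    D=np.linalg.norm(W[...,:2]-[.5885,-.204],axis=2)
    w=W[(D<.06)&(W[...,2]>.022)&(W[...,2]<.062)]; print('stem',fit(w,.014,(.588,-.205)))
print(ctrl.get_obs()['tool_pos'])
E
```

```text
[ 0.58952763 -0.20371967  0.09611898]
scene (array([ 586.6, -200.7]), 106, np.float64(1.11))
stem (array([ 587.5, -204.7]), 124, np.float64(0.97))
side (array([ 591.7, -202.2]), 13, np.float64(0.58))
stem (array([ 589.1, -206.8]), 147, np.float64(0.77))
[ 0.5895501  -0.20381039  0.09616107]
```

Request:
{"op": "step_arm", "data": {
  "moves": [
    [[0.05,-0.35,0,0,4.5],[0,0,-0.2,0,4.5],[0,0,-0.15,0,4.5],[0,0,0,0,4.5],[0,0,0,0,4.5]]
  ]
}}

```text
clock: 5.6
tool_pos: [0.5897, -0.2074, 0.0921]
orientation: [-180.0, 0.0, 180.0]
force: [-0.7, -1.4, -2.2]
opening: 0.0543
gripper_force: 30.0
```

Request:
{"op": "step_arm", "data": {
  "moves": [
    [[0,0,-0.05,0,4.5],[0,0,0,0,5.8],[0,0,0,0,6.5],[0,0,0,0,8],[0,0,0,0,8.7],[0,0,0,0,8.7],[0,0,3,0,8.7],[0,0,4,0,8.7],[0,0,4,0,8.7],[0,0,4,0,8.7]]
  ]
}}

```text
clock: 6.6
tool_pos: [0.5895, -0.2073, 0.2432]
orientation: [-180.0, -0.0, 180.0]
force: [1.3, 0.1, 0.4]
opening: 0.0869
gripper_force: 0.0
```

Request:
{"op": "step_arm", "data": {
  "moves": [
    [[-0.5,5,1,-0.05,8.7],[-0.5,5,1,-0.05,8.7],[-0.5,5,1,0,8.7],[-1,5,1,0,8.7],[-1,5,0,0,8.7],[-1,5,0,0,8.7],[-1,5,0,0,8.7],[-1,5,0,0,8.7],[-1,5,0,0,8.7],[-1,5,0,0,8.7]]
  ]
}}

```text
clock: 7.6
tool_pos: [0.5058, 0.2834, 0.2808]
orientation: [180.0, 0.0, 174.3]
force: [1.1, -0.0, 0.6]
opening: 0.0869
gripper_force: 0.0
```

```bash
python3 - <<'E'
from h import *
o=ctrl.get_obs(); print(o['tool_pos'],o['orientation'])
for n in ('scene','side'):
    p,d,i=snap(n,n+'3'); W=cloud(d,i)
    w=copper(W,p,(.589,-.205),.09,.128); print(n,fit(w,.027,(.589,-.205)))
    t=copper(W,p,(.589,-.205),.1,.14); print('z',t[:,2].max())
    D=np.linalg.norm(W[...,:2]-[.5885,-.204],axis=2)
    w=W[(D<.06)&(W[...,2]>.022)&(W[...,2]<.062)]; print('stem',fit(w,.014,(.588,-.205)))
    rim=W[(D<.04)&(W[...,2]>.122)&(W[...,2]<.138)]; print('rim',circ(rim))
E
```

```text
[0.50577639 0.28335812 0.28083273] [1.79967003e+02 2.87730100e-02 1.74273075e+02]
scene (array([ 587.9, -204.6]), 217, np.float64(1.96))
z 0.13301405490015816
stem (array([ 588. , -204.3]), 126, np.float64(0.79))
rim (array([ 589.1, -204.7]), 29.1, 182, np.float64(0.1283), array([ 589.8, -203.5]))
side (array([ 589., -205.]), 0, np.float64(nan))
  return _methods._mean(a, axis=axis, dtype=dtype,
  ret = ret.dtype.type(ret / rcount)
Traceback (most recent call last):
ValueError: zero-size array to reduction operation maximum which has no identity
```

The sleeve is centred on the post: scene fit (587.9,-204.6) against stem (588.0,-204.3). Next, the brush.

Request:
{"op": "step_arm", "data": {
  "moves": [
    [[0,1.35,-2,0,8.7],[0,0,-4,0,8.7],[0,0,-4,0,8.7],[0,0,-3,0,8.7],[0,0,-2,0,8.7],[0,0,-1,0,8.7],[0,0,0,0,8.7],[0,0,0,0,8.7]]
  ]
}}

```text
clock: 8.5
tool_pos: [0.5072, 0.2952, 0.1214]
orientation: [180.0, 0.1, 174.3]
force: [-0.2, 0.3, 0.4]
opening: 0.087
gripper_force: 0.0
```

Request:
{"op": "step_arm", "data": {
  "moves": [
    [[-0.1,0.2,-1.0,0,8.7],[0,0,-0.8,0,8.7],[0,0,0,0,6],[0,0,0,0,4],[0,0,0,0,2],[0,0,0,0,1],[0,0,0,0,1],[0,0,0,0,1],[0,0,0,0,1],[0,0,0,0,1]]
  ]
}}

```text
clock: 9.5
tool_pos: [0.5056, 0.2969, 0.1025]
orientation: [180.0, 0.0, 174.3]
force: [0.1, 0.2, -0.6]
opening: 0.0283
gripper_force: 0.0
```

Request:
{"op": "step_arm", "data": {
  "moves": [
    [[0,0,0,0,1],[0,0,0,0,1],[0,0,0,0,1],[0,0,0,0,1],[0,0,0,0,1]]
  ]
}}

```text
clock: 10.0
tool_pos: [0.5056, 0.2969, 0.1025]
orientation: [-180.0, -0.0, 174.3]
force: [-0.6, -0.6, 0.6]
opening: 0.0238
gripper_force: 30.0
```

Request:
{"op": "step_arm", "data": {
  "moves": [
    [[0,0,1,0,1],[0,0,3,0,1],[0,0,4,0,1],[0,0,4,0,1],[0,0,4,0,1],[0,0,4,0,1],[0,0,1,0,1],[0,0,0,0,1],[0,0,0,0,1],[0,0,0,0,1]]
  ]
}}

```text
clock: 11.0
tool_pos: [0.5049, 0.2965, 0.3107]
orientation: [-179.9, -0.1, 174.3]
force: [0.2, 0.4, -1.6]
opening: 0.0239
gripper_force: 30.0
```

Request:
{"op": "step_arm", "data": {
  "moves": [
    [[0.4,-2.5,0,0,1],[0.8,-5,0,0,1],[0.8,-5,0,0,1],[0.8,-5,0,0,1],[0.8,-5,0,0,1],[0.8,-5,0,0,1],[0.8,-5,0,0,1],[0.8,-5,0,0,1],[0.8,-4.5,0,0,1],[0.6,-3.5,0,0,1]]
  ]
}}

```text
clock: 12.0
tool_pos: [0.5784, -0.1563, 0.3107]
orientation: [-180.0, -0.2, 174.2]
force: [-0.6, 1.5, -1.5]
opening: 0.0237
gripper_force: 30.0
```

Request:
{"op": "step_arm", "data": {
  "moves": [
    [[0.4,-2.5,0,0,1],[0.3,-1.5,0,0,1],[0.1,-0.7,0,0,1],[0,-0.1,0,0,1],[0,0,-1,0,1],[0,0,-2,0,1],[0,0,-1,0,1],[0,0,0,0,1],[0,0,0,0,1],[0,0,0,0,1]]
  ]
}}

```text
clock: 13.0
tool_pos: [0.5874, -0.2015, 0.2734]
orientation: [-180.0, 0.1, 174.3]
force: [0.3, -0.3, -2.2]
opening: 0.0237
gripper_force: 30.0
```

```bash
cat > look.py <<'E'
from h import *
import sys
t=sys.argv[1]; o=ctrl.get_obs(); print(o['tool_pos'],o['orientation'],o['opening'])
ims=[]; c=o['tool_pos'][:2]; zb=o['tool_pos'][2]-.0825
for n in ('scene','side'):
    p,d,i=snap(n,n+t); W=cloud(d,i)
    D=np.linalg.norm(W[...,:2]-c,axis=2)
    b=W[(D<.025)&(W[...,2]>zb+.003)&(W[...,2]<zb+.046)&(p.max(2)<90)]; print(n,'bristle',fit(b,.013,c),'zmin',b[:,2].min())
    for lo,hi in((.003,.024),(.026,.046)):
        q=b[(b[:,2]>zb+lo)&(b[:,2]<zb+hi)]; print('  ',lo,fit(q,.013,c))
    s=copper(W,p,(.588,-.205),.09,.128); print('sleeve',fit(s,.027,(.588,-.205)))
    K=i['camera_matrix'];M=R.from_euler('xyz',i['orientation'],degrees=True).as_matrix()
    x=M.T@(np.array([.588,-.205,.15])-i['eye']); u,v=[int(a) for a in (K@x/x[2])[:2]]
    v=max(v,80); ims.append(cv2.resize(p[v-80:v+70,u-65:u+65],(390,450),interpolation=cv2.INTER_CUBIC))
cv2.imwrite(f'pics/look{t}.png',np.hstack(ims))
E
python3 look.py 4
```

```text
[ 0.58740011 -0.20151927  0.27343568] [-1.79988919e+02  8.33068758e-02  1.74290219e+02] 0.023720203433785354
scene bristle (array([ 584.3, -202.4]), 131, np.float64(1.3)) zmin 0.1951148806477554
   0.003 (array([ 584. , -201.9]), 61, np.float64(1.58))
   0.026 (array([ 584.6, -202.7]), 66, np.float64(1.36))
sleeve (array([ 588.1, -205.2]), 215, np.float64(1.79))
side bristle (array([ 590.2, -206.2]), 175, np.float64(1.23)) zmin 0.19433179710231518
   0.003 (array([ 589.8, -206.4]), 81, np.float64(1.28))
   0.026 (array([ 590.5, -206. ]), 91, np.float64(1.18))
sleeve (array([ 589.7, -206.8]), 288, np.float64(2.2))
```

View pics/look4.png

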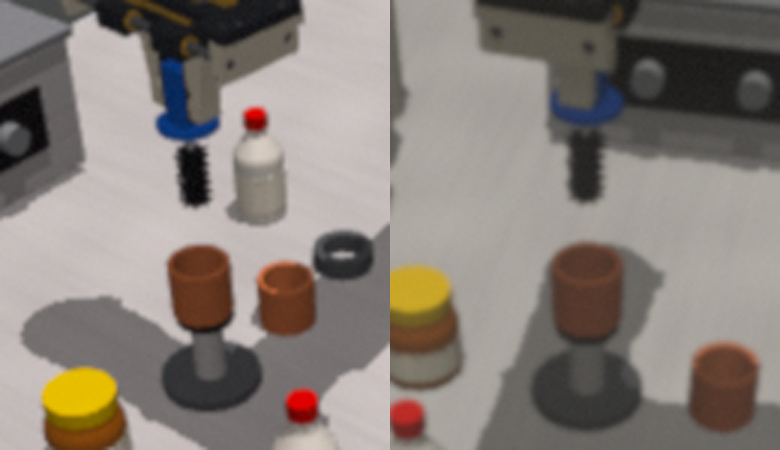

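The brush hangs straight in the gripper with its bristles at (194,175) left and (585,165) right. The sleeve mouth is at (200,260) and (587,260). Combining the lateral offsets from both views gives a shift of about dx +0.5 mm and dy -5.5 mm, which agrees with the TCP at release.

Request:
{"op": "step_arm", "data": {
  "moves": [
    [[0.05,-0.55,0,0,1],[0,0,0,0,1],[0,0,-1,0,1],[0,0,-1.2,0,1],[0,0,-1,0,1],[0,0,-0.5,0,1],[0,0,0,0,1],[0,0,0,0,1]]
  ]
}}

```text
clock: 13.9
tool_pos: [0.5875, -0.2072, 0.2355]
orientation: [-180.0, -0.0, 174.3]
force: [0.8, 0.1, -1.3]
opening: 0.0239
gripper_force: 30.0
```

```bash
python3 look.py 5
```

```text
[ 0.5875466  -0.20723573  0.23548746] [-1.79986835e+02 -3.07937305e-03  1.74269664e+02] 0.023909077709322525
scene bristle (array([ 584.5, -208.4]), 117, np.float64(1.57)) zmin 0.15636124562761955
   0.003 (array([ 584., -208.]), 55, np.float64(1.49))
   0.026 (array([ 584.9, -208.8]), 56, np.float64(1.56))
sleeve (array([ 588. , -205.1]), 209, np.float64(1.84))
side bristle (array([ 590.2, -211.8]), 156, np.float64(1.44)) zmin 0.15667525260738235
   0.003 (array([ 589.6, -212. ]), 71, np.float64(1.53))
   0.026 (array([ 590.5, -211.7]), 80, np.float64(1.29))
sleeve (array([ 588.8, -207.3]), 279, np.float64(1.81))
```

View pics/look5.png

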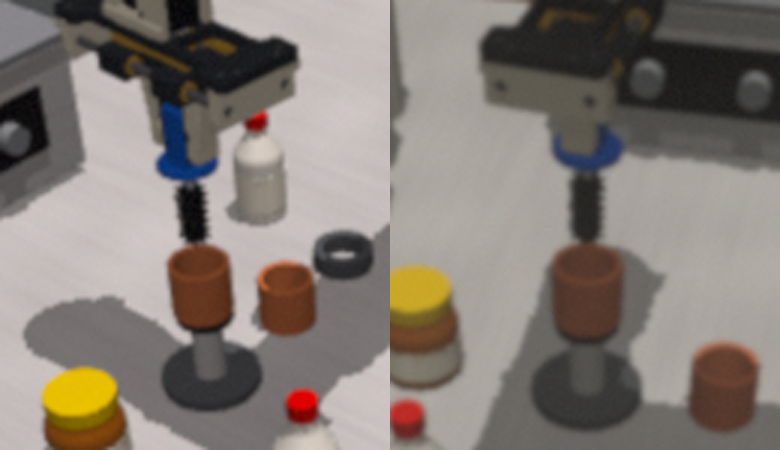

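The brush is now laterally within about 1 mm: bristle tip at (195,242) left and (586,240) right, centred over the mouth. I'll make a small correction and lower it by about 1 cm.

Request:
{"op": "step_arm", "data": {
  "moves": [
    [[-0.05,0.05,-0.4,0,1],[0,0,-0.4,0,1],[0,0,-0.2,0,1],[0,0,0,0,1],[0,0,0,0,1],[0,0,0,0,1],[0,0,0,0,1]]
  ]
}}

```text
clock: 14.7
tool_pos: [0.587, -0.2067, 0.2256]
orientation: [-180.0, 0.0, 174.3]
force: [-0.1, 0.4, -1.0]
opening: 0.0241
gripper_force: 30.0
```

```bash
python3 look.py 6; python3 - <<'E'
from h import *
for n in ('scene','side'):
    i=viewer.camera_info(n);p=cv2.imread(f'pics/{n}6.png');W=cloud(np.load(f'pics/{n}6.npy'),i)
    D=np.linalg.norm(W[...,:2]-[.588,-.2065],axis=2)
    b=W[(D<.02)&(W[...,2]>.134)&(W[...,2]<.19)&(p.max(2)<75)]; print(n,'bristle z',np.percentile(b[:,2],[0,2,5,95]))
    c=W[(D<.03)&(W[...,2]>.19)&(W[...,2]<.25)&(p[...,0]>100)&(p[...,2]<80)]; print('blue z',np.percentile(c[:,2],[0,2,50]) if len(c) else 0)
    r=copper(W,p,(.588,-.205),.12,.145); print('rim z',np.percentile(r[:,2],[90,98,100]))
print(ctrl.get_obs())
E
```

```text
[ 0.58699431 -0.20674557  0.22561681] [-1.79999638e+02  1.55514823e-02  1.74258111e+02] 0.024069266332460863
scene bristle (array([ 583.8, -207.7]), 125, np.float64(1.43)) zmin 0.14614911289030874
   0.003 (array([ 583.7, -207.8]), 59, np.float64(1.71))
   0.026 (array([ 583.9, -207.7]), 61, np.float64(1.34))
sleeve (array([ 587.4, -204.9]), 219, np.float64(1.56))
side bristle (array([ 589.2, -211.5]), 160, np.float64(1.55)) zmin 0.1465370242824714
   0.003 (array([ 589.4, -211.4]), 80, np.float64(1.47))
   0.026 (array([ 588.9, -211.6]), 78, np.float64(1.67))
sleeve (array([ 589.9, -207.1]), 277, np.float64(1.53))
scene bristle z [0.14545704 0.14615195 0.14720924 0.18759916]
blue z [0.21432767 0.21495501 0.21912869]
rim z [0.13144852 0.13349324 0.13474184]
side bristle z [0.1440114  0.14652578 0.14781272 0.18711793]
blue z [0.2178901  0.21811083 0.21977156]
rim z [0.13160373 0.13242317 0.1332417 ]
{'clock': 14.8, 'joint_pos': array([-1.45056988e+00,  1.56616622e+01, -6.44444045e+00, -7.60209530e-04,
       -6.78836116e+01, -9.42920858e+01]), 'qvel': array([-0.05814221, -0.07291573, -0.01109353, -0.08615138,  0.01039043,
        0.15959309]), 'tau': array([ 2.25560791e-03, -5.16079581e+01,  2.92277455e+01,  7.02429280e+00,
       -8.10077484e-02,  5.93059540e-04]), 'tool_pos': array([ 0.58694775, -0.2067199 ,  0.22555748]), 'orientation': array([1.79998528e+02, 1.02042579e-02, 1.74257058e+02]), 'force': array([ 0.48344861,  0.14488981, -1.19409743]), 'moment': array([-0.05068479, -0.05304089, -0.01263538]), 'gripper_force': 29.95392680168152, 'opening': 0.023767580746448323}
```

View pics/look6.png

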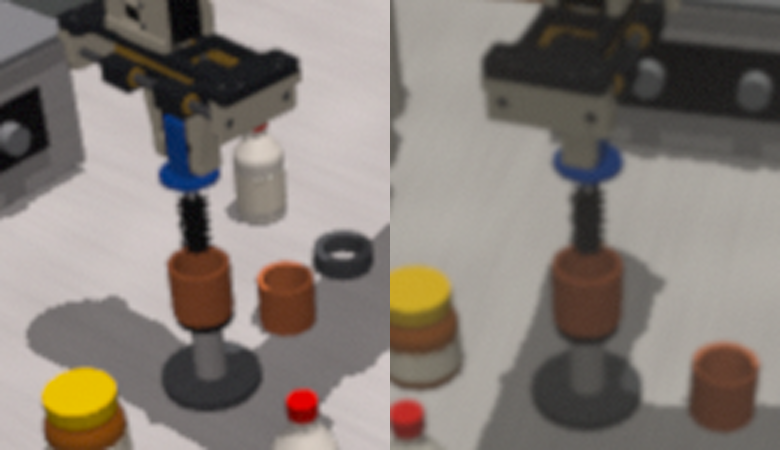

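The brush hangs upright about 12 mm above the mouth and within about 2 mm of the bore axis in both views, with its tip at (197,250) left and (588,250) right. It touches nothing and isn't moving, so I'm handing in.

```bash
python3 -c "
from h import *
print(close_job())"
```

```text
the job is handed in; nothing more can be done
None
```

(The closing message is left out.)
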